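# Third hand at the soldering jig: hold the flower stick against the sprung fence

## Task

Slide the jig's blue stop carriage to the left, all the way to its red end stop, then pick up the flower stick with the orange grip block and lay it flat on the jig, its brass edge flush against the brass fence and its left end right up at the carriage's stop finger. Press it steadily against the sprung fence with about 10 newtons, so that the fence's red pointer sits in the green band, and finish while still holding it pressed there for the jeweller to solder: do not let go. Never shove the fence to the end of its travel, and leave the other things on the bench where they are.

Things in the scene. Friction and masses are not known exactly. Their poses are not given: they have to be found in the camera images.
- jig: Fixed dark steel jig plate 240 x 340 x 12 mm. Origin: centre of its underside; x points towards the fence (roughly away from the robot), y left along the fence, z up. Top (the bed) at z = 12 mm. Fence face at rest: plane x = 20 mm. Behind it: spring backing 38 mm high and carriage rail, x = 64 to 106. Red end stop at y = 138. White scale at y = -98; its green band spans 8 to 20 mm of fence travel.
- fence_face (a point): Centre of the front face of the brass fence, a bar 185 mm long (jig y), 12 thick, 22 high (1 to 23 mm above the bed). The face looks along the jig's -x, towards the robot; axes as the jig's. The fence is sprung: it slides along the jig's +x when pushed and returns by itself. A red pointer at its right end runs over the scale.
- fence (a joint): How far the fence is pushed back along the jig's +x, in m: 0 at rest, 0.028 at the end of its travel. Linear spring without preload, 700 N/m: 0.0143 is 10 N.
- carriage (a joint): Travel of the blue stop carriage along the jig's +y (to the left), in m: 0 at the right end, 0.120 against the red end stop. Slides with about 2.5 N of friction and stays where it is left.
- carriage_grip (a point): Grip point of the carriage, on the centre line of its black upright grip block, 26 mm (jig x) x 22 mm (jig y), top 16 mm above this point; the 40 mm wide blue carriage body begins 24 mm below it. Axes as the jig's. In the jig frame x = 96 mm, z = 74 mm.
- stop_face (a point): Point on the right face (looking along the jig's -y) of the carriage's blue stop finger, at jig x = 0, 8 mm above the bed. The finger stands in front of the fence, is 14 mm thick (from this face to the left), spans jig x = -20 to 16 mm and hangs from an arm that bridges the fence, top 38 mm above the bed. Axes as the jig's.
- stick_grip (a point): On the centre line of the flower stick's orange grip block (24 x 24 mm, 18 to 60 mm above the underside, mid-length), 44 mm above the underside. Stick: wooden bar 170 long (y) x 36 (x) x 18 mm, 0.2 kg, a silver flower 8 mm high 66 mm to each side. Axes: x towards its brass edge (22 mm away), y to its left end, z up. Starts flat on the bench, brass edge facing away from the robot.
- stick_end (a point): Corner of the flower stick: left end (+y), on the brass edge's outer face, half-way up the bar (9 mm above the underside). In the stick's axes it lies at (+22, +85, -35) mm from stick_grip. Axes as stick_grip.
- tin_blue: Bystander: flat blue tin with brass findings, 100 mm across, 16 mm high. Origin: centre of the underside.
- tin_dark: Bystander: flat dark tin with brass findings, 100 mm across, 16 mm high. Origin: centre of the underside.
- spare_stick: Bystander: flower stick without a grip block, 170 (its y) x 36 x 18 mm, with four silver flowers. Origin: centre of the underside.
- flower_a: Bystander: silver cast flower, 52 mm across, 12 mm high. Origin: centre of the underside.
- flower_b: Bystander: as flower_a.
- flower_c: Bystander: as flower_a.
- flux_jar: Bystander: small jar with a black cap, 52 mm across, 65 mm high. Origin: centre of the underside.
Not all that is in view belongs to the job. What is shaped like the part that bears stick_grip but pink is not meant.

How it is judged:
By the outcome, as a careful person would: the job done as asked, in the order asked, and still so for the second after the job is handed in, while the arm keeps its last pose, push and grip.
It also fails if it takes over 51 s, if anything falls off the work surface, if the arm or the gripper's body presses on something with over 40 N, if the wrist force passes 120 N, or if a joint passes its speed limit or range.

## Robot

A 7-joint arm with a two-finger parallel gripper is mounted at the origin on the work surface. World frame = base frame: x ahead of the robot, y to its left, z up, the work surface at z = 0. Lengths are in m, angles in rad, forces in N, time in s.
With the tool pointing down it reaches from about 0.4 to 0.875 m from the base axis. Payload 19.3 kg.
Tool frame: the origin (TCP) lies between the finger pads; the fingertips stand bot.tcp_to_tips ahead of it and the grasp point (between the pads) is the TCP (bot.tcp_to_tips is the distance from the TCP to the fingertips, in m); z points along the fingers, y is the line along which they close (so a half turn about z gives the same grasp; the last joint's range is limited). The gripper opens to 85 mm and grips with 20 to 120 N. Pads are 22 mm wide; open, the fingers measure 114 mm over their backs; the gripper's body (76 mm by 85 mm) begins 54 mm behind the grasp point. The pads swing forward as they close: fully open they stand 13 mm farther back than shut.
Start: joints at [-1.353, 0.521, -0.036, 1.599, 0.021, 1.021, -0.113], TCP at [0.177, 0.599, 0.25] pointing down, gripper open.
Joint ranges: [-2.91, 2.91], [-0.3, 2.13], [-1.5, 1.42], [0.17, 2.43], [-1.26, 4.41], [0.16, 1.93], [-2.52, 2.52]. Speed limits (rad/s): [1.89, 1.89, 2.39, 2.39, 3.01, 3.01, 3.01].

## Interface

Orientations are given as [roll, pitch, yaw] about the fixed x, y, z axes, in that order (R = Rz(yaw) Ry(pitch) Rx(roll)).
In Python, from workcell import telemetry, grab_frame, bot gives the robot as it stands. The module is installed in compiled form; this text tells all that it offers.
- The arm moves only by the shell command python3 -m crank 'ROWS' [FORCE]. ROWS is text: rows parted by semicolons, each of 7 numbers parted by spaces: the finger opening in m, from 0 to 0.0854, then the shift along the tool's x, y, z in m, then the turn, a rotation vector about the tool's x, y, z in degrees. A call has exactly 8 rows; each row shifts and turns the commanded pose from where the row before left it, along the tool's axes as they then stand; what a row does not reach is not made up. A row lasts 1/12 s, in which the tool goes at most 41.7 mm and 7.16 degrees, less where a joint would pass 70% of its speed; a pose out of reach is approached as far as the arm can. A call with a gripper value outside its range is refused whole. The fingers move at their own pace and stop on an object; FORCE is the grip in N (left out, the last holds). Time passes only in rows, so rows that do not move let the fingers close, or fill a call up. It gives the time, the measured TCP pose, the force, the opening and the grip force at its end, in the units of the state.
- telemetry.observe(): the state, without advancing time (a new reading comes with each control period).
- grab_frame(name): name is "scene" or "top" or "wrist"; returns a dict with "pixels" (420x560x3 uint8, red, green, blue), "depth" (420x560 float32, m along the optical axis (not along the pixel's ray), 0 where there is no reading), "vertical_fov" (degrees; the focal length in pixels is half the picture's height over the tangent of half this angle, whatever the lens; pixels are square), "cx", "cy" (the principal point, pixels), "distortion" ([k1, k2, p1, p2, k3] as OpenCV has them; the pictures are not rectified), "R" (3x3) and "t" (3): a world point X has camera coordinates R X + t; the wrist camera has in their place "hand_eye" (4x4, takes a point from camera to tool coordinates, whose origin is the TCP and whose axes are the flange's). Camera axes: x right, y down, z forward; pixel columns grow to the right and rows downward; lengths in m; the calibration is good to about 2 mm. A picture is of the moment at which its call begins: read the wrist's pose just before it.
- bot.job_done(): hands the job in; it is judged then, once.
The state is a dict: "clock": time; "qpos": joint angles; "qd": joint speeds; "joint_efforts": joint torques, N m; "position": TCP position; "tool_rot": TCP orientation; "force": force on the tool from outside, world axes, zero at the start; "moment": the same for the moment, N m; "grip_width": finger opening in m; "finger_force": force on a finger pad.
Only numpy, scipy, OpenCV 4.12 (cv2) and the standard library are available. Lean on these libraries where they do the work, as an engineer would, in place of code of your own. Each camera call takes 0.05 s, during which the arm holds its last target. There are 200 camera calls.

## Working session

There is one attempt and no reset: what is moved stays moved. The work goes in short steps, Python scripts to look and compute and a shell command to move; the robot and the scene stay as the last step left them, time stands still between calls to the robot, and variables do not carry over. Pictures are saved under pics/ and viewed, at most 14 in all, crops included, and the job is handed in when it is done.

```bash
mkdir -p pics
cat > h.py <<'E'
import numpy as np, cv2
from workcell import telemetry, grab_frame, bot
from scipy.spatial.transform import Rotation as Ro
def K(f):
    h=f["pixels"].shape[0]; fl=h/2/np.tan(np.radians(f["vertical_fov"])/2)
    return np.array([[fl,0,f["cx"]],[0,fl,f["cy"]],[0,0,1]]), np.array(f["distortion"],float)
def pose(f,s=None):
    if "R" in f: R=np.array(f["R"]);t=np.array(f["t"]); return R.T, -R.T@t
    H=np.array(f["hand_eye"]); Rt=Ro.from_euler("xyz",s["tool_rot"]).as_matrix()
    return Rt@H[:3,:3], Rt@H[:3,3]+np.array(s["position"])
def world(f,uv,s=None,z=None):
    k,d=K(f); uv=np.array(uv,float).reshape(-1,2)
    n=cv2.undistortPoints(uv[:,None],k,d)[:,0]; r=np.c_[n,np.ones(len(n))]
    R,c=pose(f,s); w=r@R.T
    if z is None:
        dd=f["depth"][uv[:,1].round().astype(int),uv[:,0].round().astype(int)]
        return c+w*dd[:,None]
    return c+w*((z-c[2])/w[:,2])[:,None]
def cloud(f,s=None):
    v,u=np.nonzero(f["depth"]>0)
    return world(f,np.c_[u,v],s), f["pixels"][v,u], np.c_[u,v]
def save(n,im): cv2.imwrite("pics/"+n, im[...,::-1])
E
python3 - <<'E'
from h import *
import pickle
s=telemetry.observe(); print(s, bot.tcp_to_tips)
for n in ("top","scene"):
    f=grab_frame(n); save(n+".png",f["pixels"]); pickle.dump(f,open(n+".pkl","wb")); print(pose(f),f["vertical_fov"])
E
```

```text
{'clock': 0.0, 'qpos': array([-1.3531766 ,  0.52200482, -0.03632993,  1.59997546,  0.02116575,
        1.02109417, -0.11279133]), 'qd': array([ 0.00123525, -0.00045213, -0.0024031 ,  0.00151964,  0.00012386,
       -0.00080412, -0.00025797]), 'joint_efforts': array([-3.89998086e-04, -9.27122855e+01,  1.97960213e+00, -3.69936454e+01,
        1.78050151e-02,  8.21966794e-03,  2.20533155e-05]), 'position': array([0.17735125, 0.59899574, 0.24974307]), 'tool_rot': array([-3.14049520e+00,  4.71310018e-05,  2.85375535e+00]), 'force': array([-0.07144789, -0.98722928,  0.00653756]), 'moment': array([ 0.02106437, -0.0047641 , -0.01715494]), 'finger_force': 0.0, 'grip_width': 0.08539340063410186} 0.019
(array([[ 1.65305458e-02, -9.88227087e-01,  1.52098538e-01],
       [-9.99859917e-01, -1.67373812e-02, -7.95758517e-05],
       [ 2.62437023e-03, -1.52075917e-01, -9.88365331e-01]]), array([0.28477417, 0.02928469, 1.85297885])) 43.81627924581625
(array([[ 0.4696454 ,  0.61935532, -0.62915195],
       [ 0.88267068, -0.34397151,  0.320275  ],
       [-0.01804632, -0.70574966, -0.70823142]]), array([ 1.15419147, -0.28296231,  0.79961217])) 56.79795771476117
```

View pics/top.png

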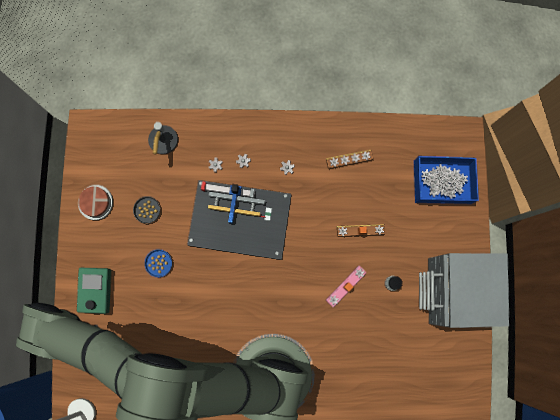

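View pics/scene.png

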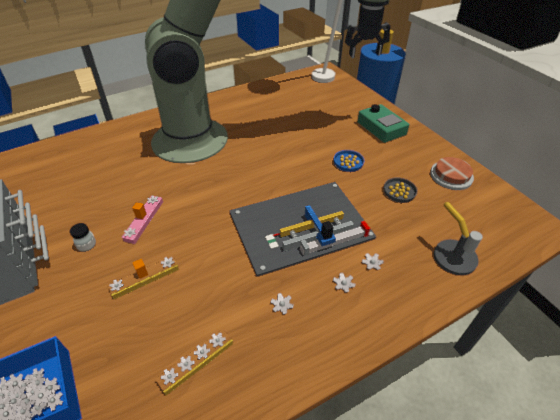

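The top view holds three candidates for the flower stick:
- **Wooden stick, orange block:** (362,230), with two flowers. This matches the description.
- **Pink stick:** (347,287). This is the decoy.
- **Spare stick:** (350,159), with four flowers and no block.

The jig is at (240,220), with the carriage grip at about (235,188) and the red stop at (203,186). I'll check the choice in a close crop while measuring.

Run:
```python
from h import *
import pickle
f=pickle.load(open("top.pkl","rb")); im=f["pixels"]
a=cv2.resize(im[170:270,180:300],(480,400),interpolation=cv2.INTER_CUBIC); b=cv2.resize(im[210:310,320:400],(320,400),interpolation=cv2.INTER_CUBIC)
save("crop.png",np.hstack([a,b]))
P,C,U=cloud(f); C=C.astype(int)
def roi(x0,x1,y0,y1): return (U[:,0]>=x0)&(U[:,0]<=x1)&(U[:,1]>=y0)&(U[:,1]<=y1)
m=roi(182,298,175,265)&(C.max(1)<95)&(np.ptp(C,axis=1)<25)&(P[:,2]<.03)
u=U[m]; r=cv2.minAreaRect(P[m][:,:2].astype(np.float32)); print("jig cloud",r,np.median(P[m][:,2]))
# image quad -> corners at z=.012
mask=np.zeros(im.shape[:2],np.uint8); mask[u[:,1],u[:,0]]=255
mask=cv2.morphologyEx(mask,cv2.MORPH_CLOSE,np.ones((9,9))); mask=cv2.morphologyEx(mask,cv2.MORPH_OPEN,np.ones((3,3)))
c=max(cv2.findContours(mask,0,2)[0],key=cv2.contourArea)[:,0]
W=world(f,c,z=.012)[:,:2].astype(np.float32); r=cv2.minAreaRect(W); print("jig rect",r)
print("carr black top approx", world(f,[(235,188)],z=.09), world(f,[(203,186)],z=.03), world(f,[(233,208)],z=.05))
o=roi(330,395,215,245)&(C[:,0]>200)&(C[:,1]<140)&(C[:,2]<80)
print("orange",U[o].mean(0),P[o].mean(0),P[o][:,2].max(),world(f,U[o].mean(0),z=.06))
s=roi(330,395,218,242)&(P[:,2]>.010)&(P[:,2]<.035)
print("stick",cv2.minAreaRect(P[s][:,:2].astype(np.float32)),s.sum(), np.median(P[roi(300,330,215,245)][:,2]))
```

```text
jig cloud ((0.5433721542358398, 0.13029645383358002), (0.34230560064315796, 0.24161219596862793), 82.2806167602539) 0.01267218620542776
jig rect ((0.5423429608345032, 0.12940803170204163), (0.33970990777015686, 0.2408888339996338), 82.3420639038086)
carr black top approx [[0.64004954 0.14296747 0.09      ]] [[0.657672   0.26155705 0.03      ]] [[0.57662808 0.15064993 0.05      ]]
orange [362.8125 229.375 ] [ 0.50738905 -0.30320968  0.05989852] 0.06770177883138806 [[ 0.50737233 -0.30319376  0.06      ]]
stick ((0.5145645141601562, -0.3115057051181793), (0.23536314070224762, 0.0758986547589302), 89.44225311279297) 440 0.0002365105809361001
```

View pics/crop.png

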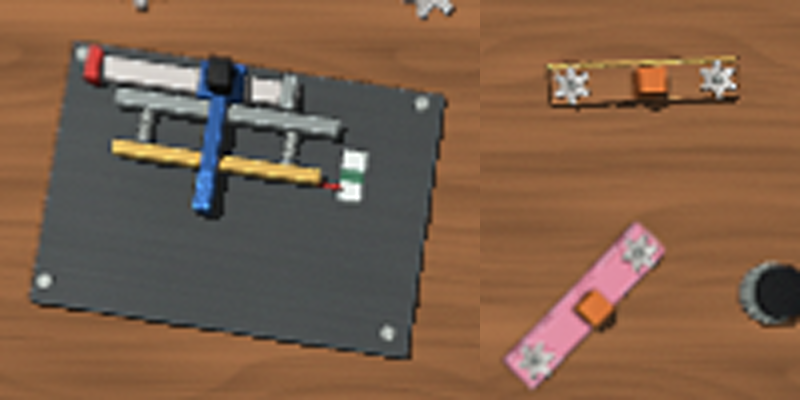

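The crop confirms the choice: a wooden bar with a brass far edge and an orange block, not the pink one at lower left. I'll move to above the carriage.

```bash
python3 -m crank '0.085 0 0 0 0 0 -4.4;0.085 0 0 0 0 0 -4.4;0.085 -0.034 -0.022 0 0 0 0;0.085 -0.034 -0.022 0 0 0 0;0.085 -0.034 -0.022 0 0 0 0;0.085 -0.034 -0.022 0 0 0 0;0.085 -0.034 -0.022 0 0 0 0;0.085 -0.034 -0.022 0 0 0 0' 60
python3 -m crank '0.085 -0.034 -0.022 0 0 0 0;0.085 -0.034 -0.022 0 0 0 0;0.085 -0.034 -0.022 0 0 0 0;0.085 -0.034 -0.022 0 0 0 0;0.085 -0.034 -0.022 0 0 0 0;0.085 -0.034 -0.022 0 0 0 0;0.085 0 0 0 0 0 0;0.085 0 0 0 0 0 0'
cat >> h.py <<'E'
def rel(target,yaw_deg=None):
    s=telemetry.observe(); R=Ro.from_euler("xyz",s["tool_rot"]).as_matrix()
    d=R.T@(np.array(target)-s["position"]); print("t",round(s["clock"],2),"pos",s["position"].round(4),"rot",np.degrees(s["tool_rot"]).round(2),"force",np.round(s["force"],2),"tool shift mm",(d*1e3).round(1), "grip",round(s["grip_width"],4))
    return s
E
python3 - <<'E'
from h import *
s=rel((.6415,.143,.25)); f=grab_frame("wrist"); save("w1.png",f["pixels"]); print(np.array(f["hand_eye"]).round(3),f["vertical_fov"])
import pickle; pickle.dump((s,f),open("w1.pkl","wb"))
E
```

```text
clock: 0.77
position: [0.363, 0.4395, 0.2502]
tool_rot: [-3.141, -0.0, 3.007]
force: [0.2, 1.3, -0.2]
grip_width: 0.085
finger_force: 0.0
clock: 1.43
position: [0.5478, 0.2807, 0.2497]
tool_rot: [-3.141, -0.0, 3.003]
force: [-1.5, 1.3, 0.1]
grip_width: 0.0851
finger_force: 0.0
t 1.43 pos [0.5478 0.2807 0.2497] rot [-1.7994e+02 -1.0000e-02  1.7207e+02] force [-1.52  1.34  0.07] tool shift mm [-1.118e+02 -1.235e+02 -1.000e-01] grip 0.0851
[[-0.001 -0.95  -0.312  0.08 ]
 [ 1.    -0.001  0.     0.002]
 [-0.    -0.312  0.95  -0.123]
 [ 0.     0.     0.     1.   ]] 60.272969177332314
```

View pics/w1.png

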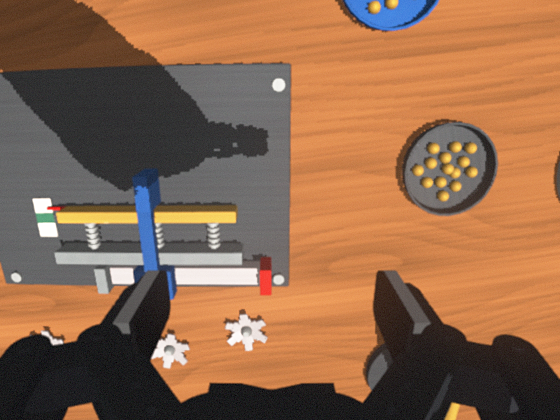

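The wrist view shows the jig at left. The plate corners are at about (289,64) and (289,285), the blue arm runs along column ~148, the red stop is at (265,275) and the white rail is at about row 275.

Run:
```python
from h import *
import pickle
s,f=pickle.load(open("w1.pkl","rb"))
c=world(f,[(290,64),(289,285),(279,84.5),(279,279),(16,277)],s,z=.012); print(c.round(4))
d=c[1]-c[0]; print(np.linalg.norm(d),np.degrees(np.arctan2(d[1],d[0])));d=c[3]-c[4]; print(np.linalg.norm(d),np.degrees(np.arctan2(-d[0],d[1])))
a=np.radians(-7.7);R=np.array([[np.cos(a),-np.sin(a)],[np.sin(a),np.cos(a)]]);o=np.array([.5428,.13])
J=lambda w:(((w[:,:2]-o)@R)*1e3).round(1)
print("jig coords",J(c))
q=[(160,207),(135,185),(158,185),(237,215),(57,215),(258,265),(272,265)]
w=world(f,q,s); print(np.c_[J(w),w[:,2]*1e3].round(1))
print("fence top z35", J(world(f,[(237,207),(57,207),(100,207)],s,z=.035)))
```

```text
[[ 0.4521  0.3133  0.012 ]
 [ 0.6864  0.2831  0.012 ]
 [ 0.4693  0.3006  0.012 ]
 [ 0.6771  0.2728  0.012 ]
 [ 0.6358 -0.036   0.012 ]]
0.23621751282396033 -7.352809170406892
0.3115671658164399 -7.62110645572826
jig coords [[-114.4  169.5]
 [ 121.8  171. ]
 [ -95.7  159.2]
 [ 114.   159.5]
 [ 114.4 -152. ]]
[[ 24.9  35.4  19.3]
 [ -7.3  23.8  49.8]
 [  1.5  35.3  18. ]
 [ 33.3 115.7  21.1]
 [ 27.5 -67.8  36. ]
 [ 90.7 136.5  22.1]
 [ 96.1 151.7  12.2]]
fence top z35 [[ 19.9 117.4]
 [ 19.2 -66.8]
 [ 19.3 -21. ]]
```

```bash
python3 -m crank '0.085 -0.028 -0.0305 0 0 0 0;0.085 -0.028 -0.0305 0 0 0 0;0.085 -0.028 -0.0305 0 0 0 0;0.085 -0.028 -0.0305 0 0 0 0;0.085 0 0 0.03 0 0 0;0.085 0 0 0.03 0 0 0;0.085 0 0 0.03 0 0 0;0.085 0 0 0 0 0 0.3'
python3 - <<'E'
from h import *
s=rel((.6417,.1449,.075)); f=grab_frame("wrist"); save("w2.png",f["pixels"])
import pickle; pickle.dump((s,f),open("w2.pkl","wb"))
E
```

```text
clock: 2.15
position: [0.6378, 0.1481, 0.1549]
tool_rot: [-3.139, -0.008, 3.004]
force: [0.5, 0.4, -1.3]
grip_width: 0.0849
finger_force: 0.0
t 2.15 pos [0.6378 0.1481 0.1549] rot [-179.85   -0.43  172.12] force [ 0.47  0.37 -1.3 ] tool shift mm [-4.9 -2.4 79.8] grip 0.0849
```

View pics/w2.png

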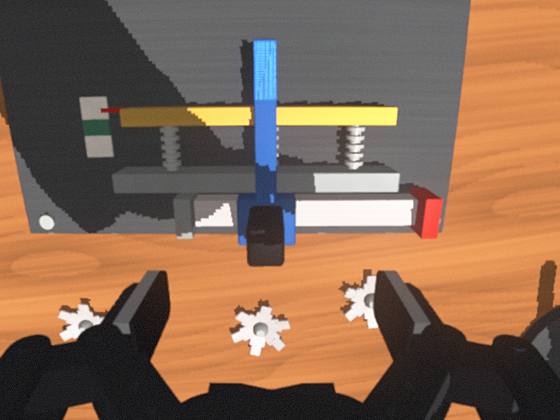

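The block's black top is at about (267,237), the blue body at (267,222) and the red stop at (428,213).

Run:
```python
from h import *
import pickle
s,f=pickle.load(open("w2.pkl","rb"))
a=np.radians(-7.6);R=np.array([[np.cos(a),-np.sin(a)],[np.sin(a),np.cos(a)]]);o=np.array([.5428,.13])
P,C,U=cloud(f,s)
m=(U[:,0]>235)&(U[:,0]<300)&(U[:,1]>190)&(U[:,1]<275)&(abs(P[:,2]-.09)<.007)
j=((P[m][:,:2]-o)@R)*1e3; lo,hi=np.percentile(j,[3,97],axis=0); c=(lo+hi)/2; print(m.sum(),lo,hi,c)
w=o+R@(c/1e3); print(w, np.median(P[m][:,2])); rel((*w,.076))
# red stop height; stop finger
for q in [(428,205),(422,190),(265,60),(265,80),(255,60),(275,60),(240,115),(320,115),(238,220)]:
    p=world(f,[q],s); print(q,(((p[:,:2]-o)@R)*1e3).round(1),(p[:,2]*1e3).round(1))
```

```text
1635 [87.62487187 18.21291483] [111.42848936  38.57506491] [99.52668061 28.39398987]
[0.64520768 0.14498152] 0.08940454177653384
t 2.2 pos [0.6391 0.1482 0.1581] rot [-179.91   -0.27  172.07] force [-0.92 -0.62  0.9 ] tool shift mm [-6.9 -2.2 82. ] grip 0.0851
(428, 205) [[ 90.4 140.8]] [42.8]
(422, 190) [[ 85.5 144.3]] [21.8]
(265, 60) [[-3.4 28.6]] [49.6]
(265, 80) [[ 8.2 28.5]] [50.3]
(255, 60) [[-3.4 22.6]] [49.9]
(275, 60) [[-3.4 34.5]] [48.8]
(240, 115) [[29.9 11.5]] [35.]
(320, 115) [[30.1 64.2]] [35.6]
(238, 220) [[98.6  9.2]] [48.7]
```

```bash
python3 -m crank '0.085 -0.006 -0.003 0.02 0 0 0;0.085 0 0 0.02 0 0 0;0.085 0 0 0.02 0 0 0;0.085 0 0 0.02 0 0 0;0.015 0 0 0 0 0 0;0.015 0 0 0 0 0 0;0.015 0 0 0 0 0 0;0.015 0 0 0 0 0 0' 40
python3 -m crank '0.015 0 0 0 0 0 0;0.015 0 0 0 0 0 0;0.015 0 0 0 0 0 0;0.015 0 0 0 0 0 0;0.015 0 0.005 0 0 0 0;0.015 0 0.01 0 0 0 0;0.015 0 0.01 0 0 0 0;0.015 0 0.005 0 0 0 0' 40
```

```text
clock: 2.87
position: [0.6475, 0.1439, 0.0825]
tool_rot: [3.141, 0.002, 3.002]
force: [0.6, -0.3, 0.0]
grip_width: 0.0383
finger_force: 0.0
clock: 3.53
position: [0.6514, 0.1743, 0.0819]
tool_rot: [3.141, 0.001, 3.003]
force: [-3.1, -1.1, 12.2]
grip_width: 0.0215
finger_force: 41.7
```

```bash
python3 -m crank '0.015 0 0.01 -0.001 0 0 0;0.015 0 0.01 0 0 0 0;0.015 0 0.01 0 0 0 0;0.015 0 0.008 0 0 0 0;0.015 0 0.004 0 0 0 0;0.015 0 0.002 0 0 0 0;0.015 0 0 0 0 0 0;0.015 0 0 0 0 0 0' 40
python3 - <<'E'
from h import *
s=rel((.6417,.1449,.075)); f=grab_frame("wrist"); save("w3.png",f["pixels"])
a=np.radians(-7.6);R=np.array([[np.cos(a),-np.sin(a)],[np.sin(a),np.cos(a)]]);o=np.array([.5428,.13])
print((s["position"][:2]-o)@R*1e3)
E
```

```text
clock: 4.2
position: [0.6572, 0.2184, 0.0819]
tool_rot: [3.14, 0.001, 3.003]
force: [-0.8, 3.8, 5.2]
grip_width: 0.0209
finger_force: 42.0
t 4.2 pos [0.6572 0.2184 0.0819] rot [1.7991e+02 5.0000e-02 1.7207e+02] force [-0.76  3.76  5.25] tool shift mm [  5.2 -75.    6.8] grip 0.0209
[101.7214015  102.78995657]
```

View pics/w3.png

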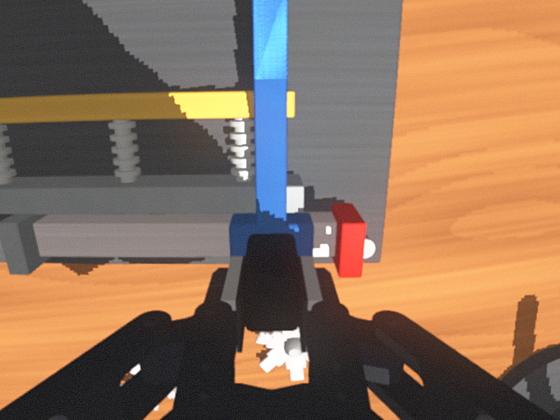

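The carriage's left edge is at column 312 and the red stop's near face at about 335. The body is 82 px wide for 40 mm, so roughly 11 mm remains.

```bash
python3 -m crank '0.015 0 0.003 0 0 0 0;0.015 0 0.003 0 0 0 0;0.015 0 0.002 0 0 0 0;0.015 0 0.001 0 0 0 0;0.015 0 0.001 0 0 0 0;0.015 0 0 0 0 0 0;0.015 0 0 0 0 0 0;0.015 0 0 0 0 0 0'
python3 -m crank '0.015 0 0.001 0 0 0 0;0.015 0 0.001 0 0 0 0;0.015 0 0.001 0 0 0 0;0.015 0 0 0 0 0 0;0.015 0 0 0 0 0 0;0.015 0 0 0 0 0 0;0.015 0 0 0 0 0 0;0.015 0 0 0 0 0 0'
```

```text
clock: 4.92
position: [0.6584, 0.2274, 0.0819]
tool_rot: [3.141, 0.0, 3.003]
force: [-2.0, -1.2, 8.0]
grip_width: 0.0212
finger_force: 42.4
clock: 5.58
position: [0.6588, 0.2303, 0.0819]
tool_rot: [3.141, 0.0, 3.003]
force: [-2.3, 0.1, 7.5]
grip_width: 0.0211
finger_force: 42.4
```

```bash
python3 -m crank '0.015 0 0.001 0 0 0 0;0.015 0 0.001 0 0 0 0;0.015 0 0.001 0 0 0 0;0.015 0 0 0 0 0 0;0.015 0 0 0 0 0 0;0.015 0 0 0 0 0 0;0.015 0 0 0 0 0 0;0.015 0 0 0 0 0 0'
python3 - <<'E'
from h import *
s=rel((.6417,.1449,.075)); f=grab_frame("wrist"); p=f["pixels"][215:235,300:370].astype(int)
print(''.join('R' if r>130 and g<70 else 'B' if b>r+30 else '.' for r,g,b in p[5]), ''.join('R' if r>130 and g<70 else 'B' if b>r+30 else '.' for r,g,b in p[15]))
E
```

```text
clock: 6.25
position: [0.659, 0.2315, 0.0819]
tool_rot: [-3.14, -0.0, 3.002]
force: [-6.4, -9.9, 12.6]
grip_width: 0.0213
finger_force: 43.1
t 6.25 pos [0.659  0.2315 0.0819] rot [-1.7990e+02 -2.0000e-02  1.7198e+02] force [-6.36 -9.86 12.64] tool shift mm [  5.1 -88.1   7. ] grip 0.0213
BBBBBBBBBBB........................................................... BBBBBBBBBBBBB..RRRRRRRRRRRRRRRRRRRRRRRR...............................
```

```bash
python3 -m crank '0.015 0 -0.001 0 0 0 0;0.07 0 0 0 0 0 0;0.07 0 0 0 0 0 0;0.07 0 0 0 0 0 0;0.07 0 0 0 0 0 0;0.07 0 0 -0.04 0 0 0;0.07 0 0 -0.04 0 0 0;0.07 0 0 -0.04 0 0 0'
python3 -m crank '0.07 0.018 -0.037 0 0 0 0;0.07 0.018 -0.037 0 0 0 0;0.07 0.018 -0.037 0 0 0 0;0.07 0 0 0 0 0 0;0.07 0 0 0 0 0 0;0.07 0 0 0 0 0 0;0.07 0 0 0 0 0 0;0.07 0 0 0 0 0 0'
python3 - <<'E'
from h import *
s=rel((.6417,.1449,.075)); f=grab_frame("wrist"); save("w4.png",f["pixels"])
import pickle; pickle.dump((s,f),open("w4.pkl","wb"))
E
```

```text
clock: 6.97
position: [0.6585, 0.2315, 0.2024]
tool_rot: [-3.141, -0.001, 3.002]
force: [0.7, 0.2, 0.1]
grip_width: 0.0701
finger_force: 0.0
clock: 7.63
position: [0.5904, 0.1302, 0.201]
tool_rot: [3.141, -0.0, 3.003]
force: [-0.3, 0.1, -0.1]
grip_width: 0.0699
finger_force: 0.0
t 7.63 pos [0.5904 0.1302 0.201 ] rot [ 1.7998e+02 -1.0000e-02  1.7208e+02] force [-0.28  0.06 -0.09] tool shift mm [-48.8  21.6 126. ] grip 0.0699
```

View pics/w4.png

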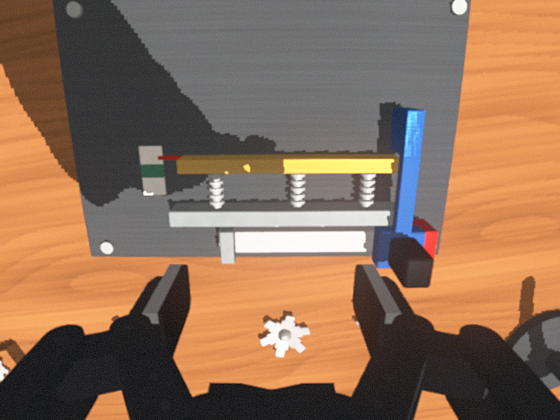

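Carriage sits against the red stop at (425,238), and the fence runs from (178,163) to (395,163). Next I'll measure the fence line and stop face from this frame.

Run:
```python
from h import *
import pickle
s,f=pickle.load(open("w4.pkl","rb"))
P,C,U=cloud(f,s); C=C.astype(int)
a=np.radians(-7.6);R=np.array([[np.cos(a),-np.sin(a)],[np.sin(a),np.cos(a)]]);o=np.array([.5428,.13])
j=np.c_[(P[:,:2]-o)@R,P[:,2]]*1e3
br=(U[:,0]>170)&(U[:,0]<390)&(U[:,1]>140)&(U[:,1]<185)&(abs(j[:,2]-35)<4)
b=j[br]; xs=[];ys=[]
for y in np.arange(-60,110,10):
    q=b[abs(b[:,1]-y)<5]
    if len(q)>8: xs.append(np.percentile(q[:,0],[3,97]));ys.append(y)
xs=np.array(xs); print("fence front/back",xs.mean(0),"slope deg",np.degrees(np.polyfit(ys,xs.mean(1),1)[0]),np.percentile(b[:,1],[1,99]))
bl=(U[:,0]>380)&(U[:,1]<200)&(U[:,1]>95)&(C[:,2]>C[:,0]+40)&(j[:,2]>45)
q=j[bl]; print("finger top y",np.percentile(q[:,1],[3,97]),"x min",np.percentile(q[:,0],2),"z",np.median(q[:,2]))
# bed z
m=(U[:,0]>250)&(U[:,0]<350)&(U[:,1]>40)&(U[:,1]<110); print("bed z",np.median(j[m][:,2]))
kb=(abs(j[:,2]-90)<5)&(U[:,0]>380)&(U[:,0]<440)&(U[:,1]>220)&(U[:,1]<295); print("block",np.percentile(j[kb],[3,97],axis=0))
g=world(f,[(74,9),(459,6),(107,247)],s,z=.013); print(((g[:,:2]-o)@R*1e3).round(1))
```

```text
fence front/back [24.62624424 37.75239138] slope deg 0.1276435773550981 [-67.74470827 103.21897006]
finger top y [110.43562368 123.56213071] x min -14.445460432181127 z 49.65732557891378
bed z 11.653603474267804
block [[ 87.7657375  106.50826949  85.84784705]
 [111.58787526 126.67468047  90.74743426]]
[[ -95.9 -149.9]
 [ -95.9  159.7]
 [ 112.9 -150.2]]
```

```bash
python3 -m crank '0.07 0.0036 -0.0402 0 0 0 0;0.07 0.0036 -0.0402 0 0 0 0;0.07 0.0036 -0.0402 0 0 0 0;0.07 0.0036 -0.0402 0 0 0 0;0.07 0.0036 -0.0402 0 0 0 0;0.07 0.0036 -0.0402 0 0 0 0;0.07 0.0036 -0.0402 0 0 0 0;0.07 0.0036 -0.0402 0 0 0 0'
python3 -m crank '0.07 0.0036 -0.0402 0 0 0 0;0.07 0.0036 -0.0402 0 0 0 0;0.07 0.0036 -0.0402 0 0 0 0;0.07 0 0 0 0 0 -4.7;0.07 0 0 0 0 0 -4.7;0.07 0 0 0 0 0 0;0.07 0 0 0 0 0 0;0.07 0 0 0 0 0 0'
python3 - <<'E'
from h import *
s=rel((.507,-.303,.2)); f=grab_frame("wrist"); save("w5.png",f["pixels"])
import pickle; pickle.dump((s,f),open("w5.pkl","wb"))
E
```

```text
clock: 8.35
position: [0.5165, -0.1868, 0.2013]
tool_rot: [3.142, 0.0, 3.003]
force: [1.4, -0.0, 0.4]
grip_width: 0.0701
finger_force: 0.0
clock: 9.02
position: [0.4897, -0.3028, 0.2012]
tool_rot: [3.141, -0.0, -3.119]
force: [0.2, 0.6, 0.2]
grip_width: 0.0701
finger_force: 0.0
t 9.02 pos [ 0.4897 -0.3028  0.2012] rot [ 179.99   -0.   -178.7 ] force [0.17 0.65 0.25] tool shift mm [-17.3  -0.6   1.2] grip 0.0701
```

View pics/w5.png

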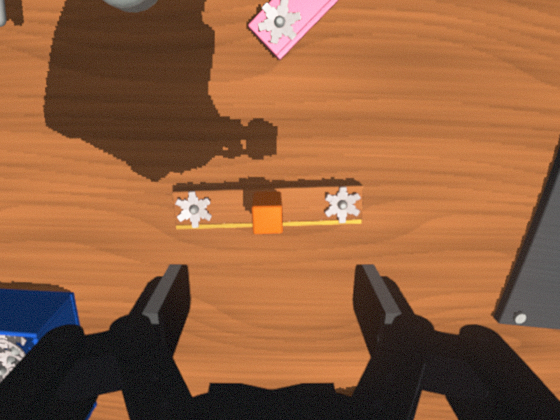

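The stick's brass edge runs from (176,228) to (361,222) on the far side, and the orange block is at (267,217). The pink decoy is out at (290,25).

Run:
```python
from h import *
import pickle
s,f=pickle.load(open("w5.pkl","rb"))
P,C,U=cloud(f,s); C=C.astype(int)
roi=(U[:,0]>165)&(U[:,0]<372)&(U[:,1]>180)&(U[:,1]<240)
br=roi&(C[:,0]>150)&(C[:,1]>110)&(C[:,2]<90)&(C[:,0]-C[:,1]<70)
u=U[br]; p=np.polyfit(u[:,0],u[:,1],1); e=np.polyval(p,[180,357]); w=world(f,[(180,e[0]),(357,e[1])],s,z=.018); d=w[1]-w[0]
print(len(u),p,"stick yaw",np.degrees(np.arctan2(-d[0],d[1])))
o=roi&(C[:,0]>170)&(C[:,1]<140)&(C[:,2]<70)&(abs(P[:,2]-.06)<.006)&(abs(U[:,0]-267)<22)
a=np.radians(1.3); c=(np.percentile(P[o],3,axis=0)+np.percentile(P[o],97,axis=0))/2
print("block",o.sum(),np.percentile(P[o],[3,97],axis=0)); rel((c[0],c[1],.05))
```

```text
1430 [-1.95174433e-02  2.26024671e+02] stick yaw 2.4454614242662784
block 254 [[ 0.49941146 -0.31598015  0.05756135]
 [ 0.52248002 -0.29236193  0.06058851]]
t 9.07 pos [ 0.4897 -0.3028  0.2012] rot [ 180.     -0.   -178.67] force [1.23 0.83 0.04] tool shift mm [-21.2  -1.9 151.2] grip 0.0703
```

```bash
python3 -m crank '0.05 -0.0212 -0.002 0 0 0 -1.1;0.05 0 0 0.036 0 0 0;0.05 0 0 0.036 0 0 0;0.05 0 0 0.034 0 0 0;0.05 0 0 0.03 0 0 0;0.05 0 0 0.018 0 0 0;0.05 0 0 0 0 0 0;0.015 0 0 0 0 0 0' 90
python3 -m crank '0.015 0 0 0 0 0 0;0.015 0 0 0 0 0 0;0.015 0 0 0 0 0 0;0.015 0 0 0 0 0 0;0.015 0 0 0 0 0 0;0.015 0 0 -0.005 0 0 0;0.015 0 0 -0.02 0 0 0;0.015 0 0 -0.02 0 0 0' 90
python3 - <<'E'
from h import *
rel((.507,-.303,.2))
E
```

```text
clock: 9.73
position: [0.5106, -0.3044, 0.0471]
tool_rot: [3.141, -0.001, -3.098]
force: [0.5, -0.1, -0.0]
grip_width: 0.0394
finger_force: 0.0
clock: 10.4
position: [0.5102, -0.3046, 0.0931]
tool_rot: [3.141, -0.001, -3.098]
force: [0.4, 0.0, -0.7]
grip_width: 0.0222
finger_force: 88.3
t 10.4 pos [ 0.5102 -0.3046  0.0931] rot [ 1.7998e+02 -5.0000e-02 -1.7750e+02] force [ 0.43  0.03 -0.74] tool shift mm [   3.2    1.8 -106.9] grip 0.0222
```

```bash
python3 -m crank '0.015 0 0 -0.03 0 0 0;0.015 -0.0036 0.0377 0 0 0 0;0.015 -0.0036 0.0377 0 0 0 0;0.015 -0.0036 0.0377 0 0 0 0;0.015 -0.0036 0.0377 0 0 0 0;0.015 -0.0036 0.0377 0 0 0 0;0.015 -0.0036 0.0377 0 0 0 0;0.015 -0.0036 0.0377 0 0 0 0'
python3 -m crank '0.015 -0.0036 0.0377 0 0 0 0;0.015 -0.0036 0.0377 0 0 0 0;0.015 -0.0036 0.0377 0 0 0 0;0.015 -0.0036 0.0377 0 0 0 0;0.015 -0.0036 0.0377 0 0 0 0;0.015 0 0 0 0 0 5;0.015 0 0 0 0 0 5;0.015 0 0 0 0 0 0'
python3 - <<'E'
from h import *
s=rel((.5332,.1494,.0591)); f=grab_frame("wrist"); save("w6.png",f["pixels"])
import pickle; pickle.dump((s,f),open("w6.pkl","wb"))
E
```

```text
clock: 11.07
position: [0.5242, -0.0383, 0.1233]
tool_rot: [3.142, 0.001, -3.098]
force: [1.4, 0.2, -2.0]
grip_width: 0.0225
finger_force: 88.6
clock: 11.73
position: [0.534, 0.1498, 0.123]
tool_rot: [3.141, 0.001, 3.007]
force: [0.1, -0.8, -2.4]
grip_width: 0.0226
finger_force: 88.9
t 11.73 pos [0.534  0.1498 0.123 ] rot [1.7998e+02 4.0000e-02 1.7232e+02] force [ 0.13 -0.82 -2.41] tool shift mm [ 0.7 -0.5 63.9] grip 0.0226
```

View pics/w6.png

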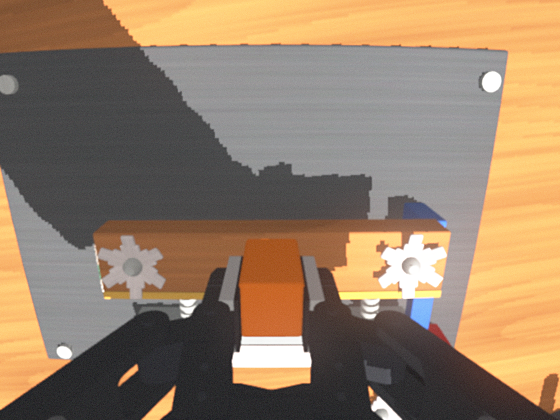

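The stick is held level. Its brass edge is at row ~296 between columns 105 and 441, and the stop finger is at right, around (425,215). Lowering it onto the bed now.

```bash
python3 - <<'E'
from h import *
import pickle
s,f=pickle.load(open("w6.pkl","rb"))
a=np.radians(-7.5);R=np.array([[np.cos(a),-np.sin(a)],[np.sin(a),np.cos(a)]]);o=np.array([.5428,.13])
w=world(f,[(106,298),(440,297)],s,z=.123-.0471+.0175); print((w[:,:2]-o)@R*1e3)
print((s["position"][:2]-o)@R*1e3)
E
python3 -m crank '0.015 0 0 0.02 0 0 0;0.015 0 0 0.02 0 0 0;0.015 0 0 0.015 0 0 0;0.015 0 0 0.006 0 0 0;0.015 0 0 0 0 0 0;0.015 0 0 0 0 0 0;0.015 0 0 0 0 0 0;0.015 0 0 0 0 0 0'
python3 -m crank '0.015 0 0 0.001 0 0 0;0.015 0 0 0.001 0 0 0;0.015 0 0 0 0 0 0;0.015 0 0 0 0 0 0;0.015 0 0 0 0 0 0;0.015 0 0 0 0 0 0;0.015 0 0 0 0 0 0;0.015 0 0 0 0 0 0'
```

```text
[[  8.74187948 -62.51678065]
 [  8.94484782 104.20006242]]
[-11.34678593  18.49459056]
clock: 12.45
position: [0.5342, 0.1489, 0.0618]
tool_rot: [3.141, 0.001, 3.012]
force: [0.5, 0.6, -2.4]
grip_width: 0.0224
finger_force: 89.1
clock: 13.12
position: [0.5342, 0.149, 0.061]
tool_rot: [3.141, 0.001, 3.011]
force: [-9.9, -2.5, 34.2]
grip_width: 0.0229
finger_force: 94.0
```

```bash
python3 -m crank '0.015 0 0 -0.001 0 0 0;0.015 0 0 0 0 0 0;0.015 0 0 0 0 0 0;0.015 0 0 0 0 0 0;0.015 0 0 0 0 0 0;0.015 0 0 0 0 0 0;0.015 0 0 0 0 0 0;0.015 0 0 0 0 0 0'
```

```text
clock: 13.78
position: [0.5343, 0.1491, 0.061]
tool_rot: [3.141, 0.001, 3.011]
force: [-3.9, -1.2, 15.7]
grip_width: 0.0226
finger_force: 91.6
```

```bash
python3 -m crank '0.015 0 0 -0.0006 0 0 0;0.015 0 0.001 0 0 0 0;0.015 0 0.001 0 0 0 0;0.015 0 0.001 0 0 0 0;0.015 0 0.001 0 0 0 0;0.015 0 0 0 0 0 0;0.015 0 0 0 0 0 0;0.015 0 0 0 0 0 0'
```

```text
clock: 14.45
position: [0.5348, 0.1526, 0.0611]
tool_rot: [-3.141, 0.0, 3.011]
force: [-0.8, -4.7, 4.9]
grip_width: 0.0228
finger_force: 90.0
```

```bash
python3 -m crank '0.015 0 0.0005 0 0 0 0;0.015 0 0.0005 0 0 0 0;0.015 0 0 0 0 0 0;0.015 0 0 0 0 0 0;0.015 0 0 0 0 0 0;0.015 0 0 0 0 0 0;0.015 0 0 0 0 0 0;0.015 0 0 0 0 0 0'
```

```text
clock: 15.12
position: [0.5349, 0.1534, 0.061]
tool_rot: [-3.141, 0.0, 3.01]
force: [-0.8, -4.6, 5.4]
grip_width: 0.0229
finger_force: 90.1
```

```bash
python3 -m crank '0.015 0 0.0005 0 0 0 0;0.015 0 0.0005 0 0 0 0;0.015 0 0 0 0 0 0;0.015 0 0 0 0 0 0;0.015 0 0 0 0 0 0;0.015 0 0 0 0 0 0;0.015 0 0 0 0 0 0;0.015 0 0 0 0 0 0'
```

```text
clock: 15.78
position: [0.535, 0.1544, 0.061]
tool_rot: [-3.141, 0.0, 3.01]
force: [-0.5, -4.1, 6.3]
grip_width: 0.0226
finger_force: 90.1
```

```bash
python3 -m crank '0.015 0 0.0005 0 0 0 0;0.015 0 0.0005 0 0 0 0;0.015 0 0 0 0 0 0;0.015 0 0 0 0 0 0;0.015 0 0 0 0 0 0;0.015 0 0 0 0 0 0;0.015 0 0 0 0 0 0;0.015 0 0 0 0 0 0'
```

```text
clock: 16.45
position: [0.5351, 0.155, 0.0611]
tool_rot: [-3.141, 0.0, 3.01]
force: [-1.1, -6.6, 6.5]
grip_width: 0.0226
finger_force: 90.2
```

```bash
python3 -m crank '0.015 0 0.0005 0 0 0 0;0.015 0 0 0 0 0 0;0.015 0 0 0 0 0 0;0.015 0 0 0 0 0 0;0.015 0 0 0 0 0 0;0.015 0 0 0 0 0 0;0.015 0 0 0 0 0 0;0.015 0 0 0 0 0 0'
python3 - <<'E'
from h import *
s=rel((.5332,.1494,.0591)); f=grab_frame("wrist"); save("w7.png",f["pixels"][180:360,180:500].repeat(2,0).repeat(2,1))
E
```

```text
clock: 17.12
position: [0.5351, 0.1551, 0.0611]
tool_rot: [-3.14, 0.0, 3.01]
force: [-1.8, -9.0, 8.2]
grip_width: 0.0228
finger_force: 90.5
t 17.12 pos [0.5351 0.1551 0.0611] rot [-1.7991e+02  1.0000e-02  1.7245e+02] force [-1.76 -8.98  8.23] tool shift mm [ 1.2 -5.9  2. ] grip 0.0228
```

View pics/w7.png

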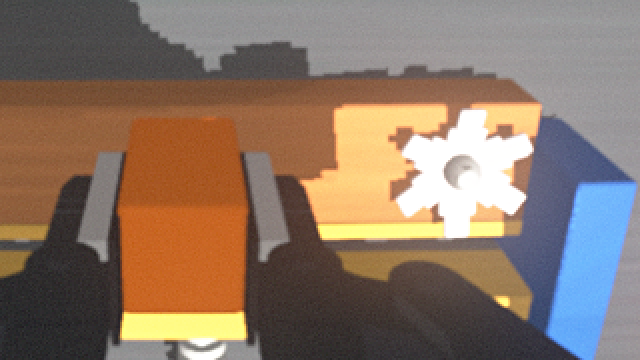

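The left end (crop column 540) is up against the blue finger, and the brass edge is still a little short of the fence (crop row 250). Pushing forward now.

```bash
python3 -m crank '0.015 -0.003 0 0 0 0 0;0.015 -0.003 0 0 0 0 0;0.015 -0.003 0 0 0 0 0;0.015 -0.003 0 0 0 0 0;0.015 0 0 0 0 0 0;0.015 0 0 0 0 0 0;0.015 0 0 0 0 0 0;0.015 0 0 0 0 0 0'
python3 -m crank '0.015 -0.002 0 0 0 0 0;0.015 -0.002 0 0 0 0 0;0.015 -0.002 0 0 0 0 0;0.015 0 0 0 0 0 0;0.015 0 0 0 0 0 0;0.015 0 0 0 0 0 0;0.015 0 0 0 0 0 0;0.015 0 0 0 0 0 0'
```

```text
clock: 17.83
position: [0.5448, 0.1538, 0.0613]
tool_rot: [-3.139, -0.004, 3.011]
force: [-17.4, -8.4, 29.8]
grip_width: 0.0225
finger_force: 95.0
clock: 18.5
position: [0.5507, 0.153, 0.0612]
tool_rot: [-3.139, -0.004, 3.011]
force: [-18.2, -7.0, 27.9]
grip_width: 0.023
finger_force: 95.4
```

```bash
python3 -m crank '0.015 0 0 -0.0004 0 0 0;0.015 0 0 -0.0004 0 0 0;0.015 0 0 0 0 0 0;0.015 0 0 0 0 0 0;0.015 0 0 0 0 0 0;0.015 0 0 0 0 0 0;0.015 0 0 0 0 0 0;0.015 0 0 0 0 0 0'
```

```text
clock: 19.17
position: [0.551, 0.1529, 0.0613]
tool_rot: [-3.139, -0.004, 3.011]
force: [-11.5, -7.2, 9.3]
grip_width: 0.0228
finger_force: 93.2
```

```bash
python3 -m crank '0.015 -0.001 0 -0.0003 0 0 0;0.015 -0.001 0 0 0 0 0;0.015 -0.001 0 0 0 0 0;0.015 -0.001 0 0 0 0 0;0.015 0 0 0 0 0 0;0.015 0 0 0 0 0 0;0.015 0 0 0 0 0 0;0.015 0 0 0 0 0 0'
python3 - <<'E'
from h import *
s=rel((.5332,.1494,.0591)); f=grab_frame("top"); w=grab_frame("wrist")
save("w8.png",np.hstack([cv2.resize(f["pixels"][180:250,185:295],(440,280),interpolation=cv2.INTER_CUBIC),cv2.resize(w["pixels"],(360,280))]))
E
```

```text
clock: 19.83
position: [0.555, 0.1524, 0.0613]
tool_rot: [-3.139, -0.004, 3.011]
force: [-9.2, -6.1, 3.8]
grip_width: 0.0227
finger_force: 92.5
t 19.83 pos [0.555  0.1524 0.0613] rot [-179.85   -0.22  172.52] force [-9.24 -6.14  3.81] tool shift mm [21.2 -5.8  2.3] grip 0.0227
```

View pics/w8.png

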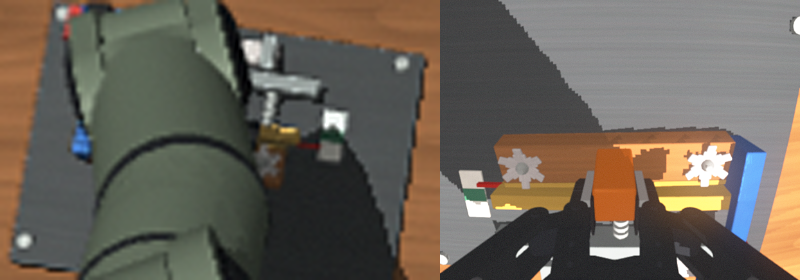

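The wrist view shows the red pointer at about (488,185), at the near edge of the green band. That agrees with roughly 7 mm of travel from the pose, so about 7 mm more is needed.

```bash
python3 -m crank '0.015 -0.001 0 0 0 0 0;0.015 -0.001 0 0 0 0 0;0.015 -0.001 0 0 0 0 0;0.015 -0.001 0 0 0 0 0;0.015 -0.001 0 0 0 0 0;0.015 0 0 0 0 0 0;0.015 0 0 0 0 0 0;0.015 0 0 0 0 0 0'
python3 -m crank '0.015 -0.001 0 0 0 0 0;0.015 -0.001 0 0 0 0 0;0.015 0 0 0 0 0 0;0.015 0 0 0 0 0 0;0.015 0 0 0 0 0 0;0.015 0 0 0 0 0 0;0.015 0 0 0 0 0 0;0.015 0 0 0 0 0 0'
python3 - <<'E'
from h import *
s=rel((.5332,.1494,.0591)); w=grab_frame("wrist"); im=w["pixels"]
p=im.astype(int); r,g,b=p[...,0],p[...,1],p[...,2]
sub=np.zeros(im.shape[:2],bool); sub[180:360,0:110]=True
a=np.radians(-7.5);R=np.array([[np.cos(a),-np.sin(a)],[np.sin(a),np.cos(a)]]);o=np.array([.5428,.13])
for n,m in (("red",(r>110)&(g<60)&(b<70)),("green",(g>r+25)&(g>b+10)),("white",(r>120)&(abs(r-g)<25)&(abs(g-b)<25))):
    v,u=np.nonzero(m&sub); print(n,len(u),(u.min(),u.max(),v.min(),v.max()) if len(u) else "")
    if len(u):
        W=world(w,np.c_[u,v],s,z=.02 if n=="red" else .014); print("  x mm",np.percentile(((W[:,:2]-o)@R)[:,0]*1e3,[2,50,98]).round(1), np.median(((W[:,:2]-o)@R)[:,1]*1e3).round(1))
t=((s["position"][:2]-o)@R)*1e3; print("tcp jig",t)
save("w9.png",np.hstack([cv2.resize(im[210:350,0:110],(440,560),interpolation=cv2.INTER_CUBIC),cv2.resize(im[200:340,380:470],(360,560),interpolation=cv2.INTER_CUBIC)]))
E
```

```text
clock: 20.6
position: [0.5596, 0.1517, 0.0613]
tool_rot: [-3.139, -0.004, 3.011]
force: [-10.7, -5.9, 5.7]
grip_width: 0.023
finger_force: 92.7
clock: 21.27
position: [0.5614, 0.1516, 0.0613]
tool_rot: [-3.139, -0.005, 3.011]
force: [-12.0, -5.7, 6.1]
grip_width: 0.0227
finger_force: 92.8
t 21.27 pos [0.5614 0.1516 0.0613] rot [-179.84   -0.27  172.52] force [-12.04  -5.7    6.05] tool shift mm [27.7 -5.8  2.4] grip 0.0227
red 285 (np.int64(56), np.int64(95), np.int64(267), np.int64(275))
  x mm [25.  27.4 29.8] -78.0
green 557 (np.int64(33), np.int64(68), np.int64(273), np.int64(290))
  x mm [32.5 38.  43.2] -98.0
white 7870 (np.int64(0), np.int64(109), np.int64(235), np.int64(359))
  x mm [14.2 58.9 91.6] -106.4
tcp jig [15.64792241 23.80444442]
```

View pics/w9.png

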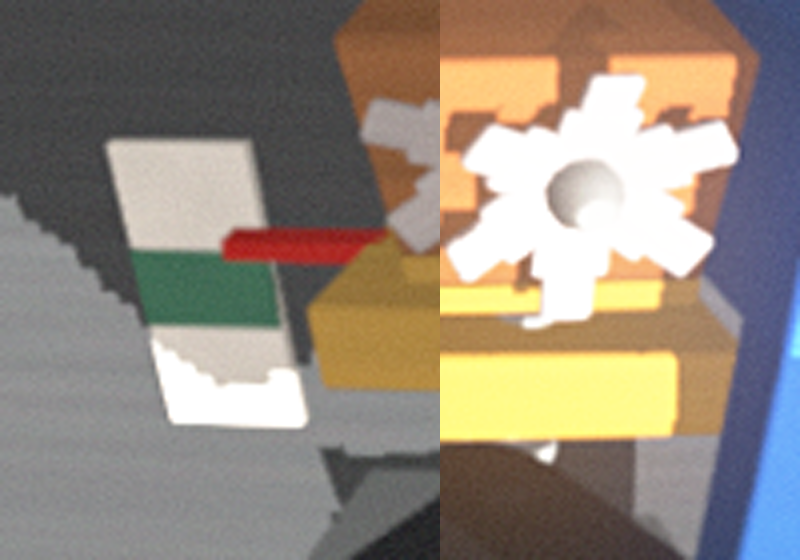

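The pointer is at the near edge of the green band, at crop (300,246) against green rows 250–325. Parallax makes it look further along than it is, so I'll measure with depth.

Run:
```python
from h import *
s=rel((.5332,.1494,.0591)); f=grab_frame("wrist")
a=np.radians(-7.5);R=np.array([[np.cos(a),-np.sin(a)],[np.sin(a),np.cos(a)]]);o=np.array([.5428,.13])
P,C,U=cloud(f,s);C=C.astype(int); j=np.c_[(P[:,:2]-o)@R,P[:,2]]*1e3
m=(C[:,0]>110)&(C[:,1]<60)&(C[:,2]<70)&(U[:,0]<110)&(U[:,1]>180)&(U[:,1]<360)
print("red",np.percentile(j[m],[5,50,95],axis=0).round(1))
m=(U[:,0]<75)&(U[:,1]>250)&(U[:,1]<300)&(C[:,1]>C[:,0]+25); print("green",np.percentile(j[m],[2,50,98],axis=0).round(1))
for u in (110,430):   # vertical profile across stick/fence
    for v in range(262,322,4):
        p=world(f,[(u,v)],s); print(u,v,f["pixels"][v,u],((p[:,:2]-o)@R*1e3).round(1)[0],(p[0,2]*1e3).round(1))
```

```text
t 21.32 pos [0.5614 0.1516 0.0613] rot [-179.84   -0.27  172.52] force [-11.8   -6.36   6.89] tool shift mm [27.7 -5.8  2.4] grip 0.0227
red [[ 26.9 -88.   16. ]
 [ 27.7 -79.   19.2]
 [ 29.7 -70.8  20.5]]
green [[  32.7 -107.3   12.5]
 [  38.3  -98.1   13.6]
 [  43.5  -88.1   14.8]]
110 262 [173 163 159] [ 13.7 -50. ] 35.9
110 266 [167 159 155] [ 16.  -50.5] 35.5
110 270 [135 100  82] [ 21.  -53.5] 30.1
110 274 [155 121  61] [ 23.3 -53.9] 30.0
110 278 [177 139  71] [ 26.1 -54.8] 29.0
110 282 [148 117  63] [ 27.  -53.9] 31.4
110 286 [145 115  59] [ 26.9 -52.3] 35.2
110 290 [176 140  71] [ 28.3 -51.9] 36.6
110 294 [176 136  68] [ 31.3 -52.9] 35.3
110 298 [171 133  66] [ 33.6 -53.3] 35.3
110 302 [179 141  71] [ 35.5 -53.3] 35.9
110 306 [177 138  64] [ 38.3 -54.1] 35.1
110 310 [142 140 142] [ 56.9 -67. ] 11.7
110 314 [135 138 138] [ 59.1 -67.1] 12.4
110 318 [145 146 146] [ 62.6 -68.1] 11.4
430 262 [255 255 255] [14.  99.6] 35.0
430 266 [248 182 124] [ 18.6 102.2] 30.3
430 270 [253 225 129] [ 21.  102.7] 29.9
430 274 [255 250 148] [ 23.7 103.5] 29.0
430 278 [175 136  92] [ 28.  105.7] 25.3
430 282 [170 135  93] [ 27.7 103.8] 29.8
430 286 [165 129  91] [ 27.2 101.8] 34.5
430 290 [255 253 147] [ 28.9 101.7] 35.3
430 294 [255 251 143] [ 31. 102.] 35.4
430 298 [255 251 147] [ 32.8 101.9] 36.2
430 302 [255 251 145] [ 35.1 102.3] 36.2
430 306 [255 251 139] [ 37.8 103. ] 35.5
430 310 [165 157 157] [ 56.4 115.6] 12.0
430 314 [159 151 150] [ 59.4 116.2] 11.6
430 318 [162 157 158] [ 61.9 116.5] 11.9
```

Depth shows the fence moved only about 3 mm, so the block slipped roughly 9 mm along the pads. I'll regrip across jig x so that a pad pushes squarely.

```bash
python3 -c "
from h import *
print(telemetry.observe()['qpos'].round(2))"
python3 -m crank '0.045 0 0 0 0 0 0;0.045 0 0 0 0 0 0;0.045 0 0 0 0 0 0;0.045 0 0 0 0 0 0;0.045 0.004 0 -0.025 0 0 0;0.045 0.004 0 -0.025 0 0 0;0.045 0 0 -0.01 0 0 0;0.045 0 0 0 0 0 0' 110
```

```text
[-0.43  0.72  0.09  1.84 -0.11  0.59  1.17]
clock: 22.03
position: [0.557, 0.1542, 0.1244]
tool_rot: [3.14, 0.003, 3.011]
force: [0.5, -0.3, 0.1]
grip_width: 0.0449
finger_force: 0.0
```

```bash
python3 -m crank '0.045 0 0 0 0 0 7;0.045 0 0 0 0 0 7;0.045 0 0 0 0 0 7;0.045 0 0 0 0 0 7;0.045 0 0 0 0 0 7;0.045 0 0 0 0 0 7;0.045 0 0 0 0 0 7;0.045 0 0 0 0 0 7'
python3 -m crank '0.045 0 0 0 0 0 7;0.045 0 0 0 0 0 7;0.045 0 0 0 0 0 7;0.045 0 0 0 0 0 7;0.045 0 0 0 0 0 6;0.045 0 0 0 0 0 0;0.045 0 0 0 0 0 0;0.045 0 0 0 0 0 0'
python3 - <<'E'
from h import *
s=rel((.55,.15,.0613)); f=grab_frame("wrist"); import pickle; pickle.dump((s,f),open("w10.pkl","wb"))
a=np.radians(-7.5);R=np.array([[np.cos(a),-np.sin(a)],[np.sin(a),np.cos(a)]]);o=np.array([.5428,.13])
P,C,U=cloud(f,s);C=C.astype(int); j=np.c_[(P[:,:2]-o)@R,P[:,2]]*1e3
m=(C[:,0]>130)&(C[:,1]<.55*C[:,0])&(C[:,2]<80)&(abs(j[:,2]-72)<5)&(abs(j[:,0])<50)&(abs(j[:,1]-25)<40)
q=np.percentile(j[m],[3,97],axis=0); print(m.sum(),q); c=q.mean(0); w=o+R@(c[:2]/1e3); print(c); rel((*w,.0613))
print(s["qpos"].round(2))
m=(U[:,0]>0)&(abs(j[:,2]-30)<3)&(abs(j[:,0])<60)&(j[:,1]>25)&(j[:,1]<140)&(C[:,0]>C[:,2]+40); print("stick x,y",np.percentile(j[m],[1,99],axis=0))
E
```

```text
clock: 22.7
position: [0.5557, 0.1537, 0.1212]
tool_rot: [-3.141, 0.0, 2.028]
force: [0.3, -0.0, 1.0]
grip_width: 0.0451
finger_force: 0.0
clock: 23.37
position: [0.5557, 0.1537, 0.1216]
tool_rot: [-3.141, 0.001, 1.444]
force: [-0.0, -0.2, 1.3]
grip_width: 0.0451
finger_force: 0.0
t 23.37 pos [0.5557 0.1537 0.1216] rot [-1.7999e+02  3.0000e-02  8.2730e+01] force [-0.03 -0.16  1.34] tool shift mm [-4.4 -5.2 60.3] grip 0.0451
609 [[-10.39693714  14.42917776  67.66559223]
 [ 12.59887207  37.2052664   72.58238694]]
[ 1.10096746 25.81722208 70.12398958]
t 23.42 pos [0.5558 0.1537 0.1217] rot [-1.7999e+02  1.0000e-02  8.2690e+01] force [-0.69 -0.37 -0.32] tool shift mm [ 0.7 -8.6 60.4] grip 0.0454
[-0.74  0.69  0.54  1.85 -0.51  0.74 -0.05]
stick x,y [[-12.90837207  27.28996897  27.99865529]
 [ 24.77301603 109.7676222   31.60337834]]
```

```bash
python3 -m crank '0.045 0 -0.008 0 0 0 0.2;0.045 0 0 0.02 0 0 0;0.045 0 0 0.02 0 0 0;0.045 0 0 0.015 0 0 0;0.045 0 0 0.005 0 0 0;0.045 0 0 0 0 0 0;0.015 0 0 0 0 0 0;0.015 0 0 0 0 0 0' 110
python3 -m crank '0.015 0 0 0 0 0 0;0.015 0 0 0 0 0 0;0.015 0 0 0 0 0 0;0.015 0 0 0 0 0 0;0.015 0 0 0 0 0 0;0.015 0 0 0 0 0 0;0.015 0 0 0 0 0 0;0.015 0 0 0 0 0 0' 110
```

```text
clock: 24.08
position: [0.5481, 0.1548, 0.0629]
tool_rot: [3.141, -0.001, 1.437]
force: [-6.1, -0.9, 18.0]
grip_width: 0.0227
finger_force: 89.2
clock: 24.75
position: [0.5481, 0.1548, 0.0631]
tool_rot: [3.141, -0.001, 1.437]
force: [-3.6, -0.8, 8.3]
grip_width: 0.0227
finger_force: 108.6
```

```bash
python3 -m crank '0.015 0 0.001 -0.0002 0 0 0;0.015 0 0.001 0 0 0 0;0.015 0 0.001 0 0 0 0;0.015 0 0.001 0 0 0 0;0.015 0 0.001 0 0 0 0;0.015 0 0.001 0 0 0 0;0.015 0 0 0 0 0 0;0.015 0 0 0 0 0 0'
python3 -m crank '0.015 0 0.001 0 0 0 0;0.015 0 0.001 0 0 0 0;0.015 0 0.001 0 0 0 0;0.015 0 0.001 0 0 0 0;0.015 0 0 0 0 0 0;0.015 0 0 0 0 0 0;0.015 0 0 0 0 0 0;0.015 0 0 0 0 0 0'
cat > m.py <<'E'
from h import *
a=np.radians(-7.5);R=np.array([[np.cos(a),-np.sin(a)],[np.sin(a),np.cos(a)]]);o=np.array([.5428,.13])
s=rel((.55,.15,.0613)); t=(s["position"][:2]-o)@R*1e3; print("tcp jig",t.round(1),"force jig",(np.array(s["force"])[:2]@R).round(1))
f=grab_frame("wrist"); P,C,U=cloud(f,s);C=C.astype(int); j=np.c_[(P[:,:2]-o)@R,P[:,2]]*1e3
near=(j[:,0]>-60)&(j[:,0]<80)
m=near&(C[:,0]>110)&(C[:,1]<60)&(C[:,2]<70)&(j[:,1]<-60)&(j[:,2]<30); print("red",m.sum(),np.percentile(j[m],[5,50,95],axis=0).round(1) if m.any() else "")
m=near&(C[:,1]>C[:,0]+25)&(j[:,1]<-60); print("green",m.sum(),np.percentile(j[m],[2,50,98],axis=0).round(1) if m.any() else "")
for y in (-40,70,95):
    m=near&(abs(j[:,1]-y)<8)&(abs(j[:,2]-35.5)<2)&(C[:,0]>C[:,2]+40)&(C[:,1]>.6*C[:,0])
    n=near&(abs(j[:,1]-y)<8)&(abs(j[:,2]-30)<1.5)&(C[:,0]>C[:,2]+30)
    print(y,"fence x",m.sum(),np.percentile(j[m][:,0],[3,97]).round(1) if m.any() else "","stick x",np.percentile(j[n][:,0],[2,98]).round(1) if n.any() else "")
n=near&(abs(j[:,2]-30)<1.5)&(j[:,0]<15)&(C[:,0]>C[:,2]+40)&(j[:,1]>60); print("stick end y",np.percentile(j[n][:,1],99))
b=near&(C[:,2]>C[:,0]+40)&(j[:,2]>40)&(j[:,1]>90)&(j[:,0]<20); print("finger y",np.percentile(j[b][:,1],[2,98]) if b.any() else "")
import sys; save(sys.argv[1],f["pixels"]); g=grab_frame("scene"); cv2.imwrite("pics/s_"+sys.argv[1],cv2.resize(g["pixels"][170:290,220:390],(680,480),interpolation=cv2.INTER_CUBIC)[...,::-1])
E
python3 m.py w11.png
```

```text
clock: 25.42
position: [0.552, 0.1544, 0.0631]
tool_rot: [-3.138, -0.001, 1.437]
force: [-16.7, 0.7, 21.8]
grip_width: 0.0226
finger_force: 110.5
clock: 26.08
position: [0.5551, 0.154, 0.0632]
tool_rot: [-3.136, -0.001, 1.437]
force: [-22.3, 1.3, 28.3]
grip_width: 0.0222
finger_force: 111.6
t 26.08 pos [0.5551 0.154  0.0632] rot [-1.7969e+02 -5.0000e-02  8.2340e+01] force [-22.3    1.34  28.29] tool shift mm [-4.7 -4.5  1.9] grip 0.0222
tcp jig [ 9.1 25.4] force jig [-22.3  -1.6]
red 0 
green 0 
-40 fence x 0  stick x [-5.1 29.9]
70 fence x 991 [31.1 42.1] stick x [-4.3 30.6]
95 fence x 1210 [30.7 42.4] stick x [-4.6 30.9]
stick end y 110.02780518593516
finger y [110.46141785 123.86229112]
```

```bash
python3 -m crank '0.015 0 0 -0.0004 0 0 0;0.015 0 0 -0.0004 0 0 0;0.015 0 0.001 0 0 0 0;0.015 0 0.001 0 0 0 0;0.015 0 0.001 -0.0002 0 0 0;0.015 0 0.001 0 0 0 0;0.015 0 0 0 0 0 0;0.015 0 0 0 0 0 0'
python3 -m crank '0.015 0 0.001 -0.0002 0 0 0;0.015 0 0.001 0 0 0 0;0.015 0 0.001 0 0 0 0;0.015 0 0 0 0 0 0;0.015 0 0 0 0 0 0;0.015 0 0 0 0 0 0;0.015 0 0 0 0 0 0;0.015 0 0 0 0 0 0'
python3 m.py w12.png
```

```text
clock: 26.85
position: [0.5603, 0.1533, 0.0633]
tool_rot: [-3.139, -0.0, 1.437]
force: [-7.8, 1.0, 0.5]
grip_width: 0.0219
finger_force: 108.2
clock: 27.52
position: [0.5628, 0.153, 0.0633]
tool_rot: [-3.138, 0.0, 1.437]
force: [-10.1, 1.9, -1.0]
grip_width: 0.0221
finger_force: 108.3
t 27.52 pos [0.5628 0.153  0.0633] rot [-179.78    0.     82.33] force [-10.12   1.88  -0.99] tool shift mm [ -4.6 -12.3   2.1] grip 0.0221
tcp jig [16.8 25.4] force jig [-10.3   0.5]
red 0 
green 0 
-40 fence x 2 [33.9 34.4] stick x [ 2.6 37.6]
70 fence x 998 [38.9 50. ] stick x [ 3.6 38.3]
95 fence x 1194 [38.5 50.2] stick x [ 3.2 38.7]
stick end y 109.6038550604448
finger y [110.53166194 123.85518172]
```

```bash
python3 -m crank '0.015 0.0005 0 0.0002 0 0 0;0.015 0 0 0 0 0 0;0.015 0 0 0 0 0 0;0.015 0 0 0 0 0 0;0.015 0 0 0 0 0 0;0.015 0 0 0 0 0 0;0.015 0 0 0 0 0 0;0.015 0 0 0 0 0 0'
python3 -m crank '0.015 0.0005 0 0 0 0 0;0.015 0 0 0 0 0 0;0.015 0 0 0 0 0 0;0.015 0 0 0 0 0 0;0.015 0 0 0 0 0 0;0.015 0 0 0 0 0 0;0.015 0 0 0 0 0 0;0.015 0 0 0 0 0 0'
python3 m.py w13.png
```

```text
clock: 28.28
position: [0.5629, 0.153, 0.0632]
tool_rot: [-3.138, 0.0, 1.437]
force: [-10.5, -0.3, 2.1]
grip_width: 0.0224
finger_force: 109.4
clock: 28.95
position: [0.5629, 0.153, 0.0633]
tool_rot: [-3.138, 0.001, 1.436]
force: [-11.5, -3.3, 2.4]
grip_width: 0.0222
finger_force: 109.2
t 28.95 pos [0.5629 0.153  0.0633] rot [-1.7979e+02  5.0000e-02  8.2300e+01] force [-11.45  -3.26   2.41] tool shift mm [ -4.7 -12.4   2. ] grip 0.0222
tcp jig [16.9 25.4] force jig [-10.9  -4.7]
red 0 
green 0 
-40 fence x 0  stick x [ 3.  37.7]
70 fence x 995 [39. 50.] stick x [ 3.7 38.4]
95 fence x 1198 [38.7 50.2] stick x [ 3.4 38.8]
stick end y 110.00133578960302
finger y [110.58458645 123.90178659]
```

View pics/s_w13.png

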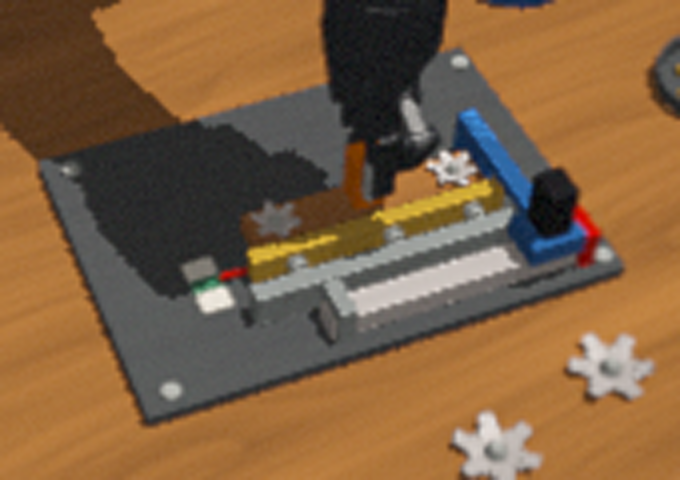

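The red pointer sits in the green band at (210,282). To be sure the end touches the stop, I'll press a little harder to the left.

```bash
python3 -m crank '0.015 0.0005 0 0 0 0 0;0.015 0.0005 0 0 0 0 0;0.015 0 0 0 0 0 0;0.015 0 0 0 0 0 0;0.015 0 0 0 0 0 0;0.015 0 0 0 0 0 0;0.015 0 0 0 0 0 0;0.015 0 0 0 0 0 0'
python3 m.py w14.png
python3 - <<'E'
import pickle,cv2
im=cv2.imread('pics/w14.png'); print(im.shape)
cv2.imwrite('pics/w14b.png',cv2.resize(im,(560,420)))
E
```

```text
clock: 29.72
position: [0.5628, 0.153, 0.0632]
tool_rot: [-3.138, 0.002, 1.436]
force: [-12.8, -9.2, 4.3]
grip_width: 0.0228
finger_force: 109.3
t 29.72 pos [0.5628 0.153  0.0632] rot [-1.7977e+02  1.2000e-01  8.2260e+01] force [-12.85  -9.22   4.32] tool shift mm [ -4.7 -12.3   2. ] grip 0.0228
tcp jig [16.9 25.5] force jig [-11.5 -10.8]
red 0 
green 0 
-40 fence x 0  stick x [ 3.  37.5]
70 fence x 1000 [38.9 50. ] stick x [ 3.6 38.3]
95 fence x 1202 [38.6 50.1] stick x [ 3.3 38.7]
stick end y 109.97806749398673
finger y [110.59328974 123.90147172]
(420, 560, 3)
```

View pics/w14b.png

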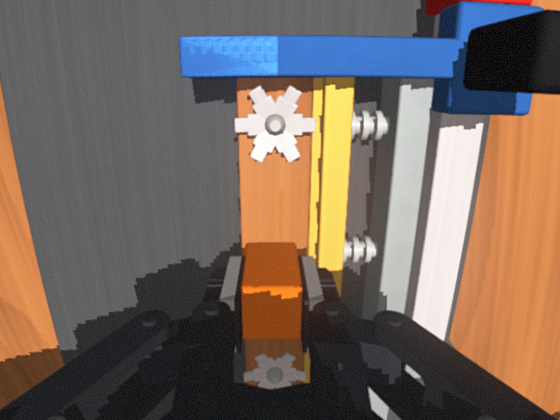

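There is no movement under 10.8 N to the left, so the end is firmly at the stop. In the picture the stick's end meets the blue finger at row 78 and its brass edge lies along the fence at column ~318. I'll ease the sideways push, settle and check.

```bash
python3 -m crank '0.015 -0.0005 0 0 0 0 0;0.015 -0.0003 0 0 0 0 0;0.015 0 0 0 0 0 0;0.015 0 0 0 0 0 0;0.015 0 0 0 0 0 0;0.015 0 0 0 0 0 0;0.015 0 0 0 0 0 0;0.015 0 0 0 0 0 0'
python3 -m crank '0.015 0 0 0 0 0 0;0.015 0 0 0 0 0 0;0.015 0 0 0 0 0 0;0.015 0 0 0 0 0 0;0.015 0 0 0 0 0 0;0.015 0 0 0 0 0 0;0.015 0 0 0 0 0 0;0.015 0 0 0 0 0 0'
python3 m.py w15.png
```

```text
clock: 30.48
position: [0.5629, 0.153, 0.0633]
tool_rot: [-3.138, 0.001, 1.436]
force: [-11.4, -4.4, 3.7]
grip_width: 0.0221
finger_force: 109.2
clock: 31.15
position: [0.5629, 0.153, 0.0633]
tool_rot: [-3.138, 0.001, 1.436]
force: [-11.6, -3.8, 3.1]
grip_width: 0.0225
finger_force: 109.2
t 31.15 pos [0.5629 0.153  0.0633] rot [-1.7978e+02  6.0000e-02  8.2290e+01] force [-11.65  -3.82   3.11] tool shift mm [ -4.7 -12.4   2. ] grip 0.0225
tcp jig [16.9 25.4] force jig [-11.1  -5.3]
red 0 
green 0 
-40 fence x 1 [34.5 34.5] stick x [ 3.1 37.6]
70 fence x 1004 [38.9 50. ] stick x [ 3.7 38.5]
95 fence x 1202 [38.6 50.3] stick x [ 3.2 38.8]
stick end y 109.62664837108541
finger y [110.58583471 123.88884879]
```

Everything is steady, with the fence about 14.3 mm in, so I'm handing in.

```bash
python3 -c "
from workcell import bot
print(bot.job_done())"
```

```text
the job is handed in; nothing more can be done
None
```

I handed the job in at about 31 s: the carriage is at its red stop, and the arm still holds the stick flat on the jig, its end against the stop finger and its brass edge on the fence. The fence is about 14.3 mm in (about 10 N) with the pointer in the green band. The stick slipped in the first grip, so I regripped it before the final press.

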